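# Point out the specimen, its etchant and the loupe

## Task

Among the things set out along the front of the desk, show the trainee what the next etching job needs: with the hand pointing straight down, hold the fingertips about two centimetres above the middle of the bright red specimen mount for two seconds, then do the same above the tip of the brown bottle with the black cap, then above the middle of the black loupe. Touch nothing and disturb nothing, and go from one to the next with the hand raised, never coming low over any other mount, bottle or canister. Finish with the fingertips raised at least 20 cm above the desk.

Things in the scene. Friction and masses are not known exactly. Their poses are not given: they have to be found in the camera images.
- mount_red: bright red resin specimen mount, upright disc 30 mm across and 16 mm high with a small polished metal face in its top; origin at the centre of its underside (the top is 16 mm above it), z up
- mount_green: dark green resin specimen mount, upright disc 30 mm across and 16 mm high with a small polished metal face in its top; origin at the centre of its underside (the top is 16 mm above it), z up
- mount_cream: cream resin specimen mount, upright disc 30 mm across and 16 mm high with a small polished metal face in its top; origin at the centre of its underside (the top is 16 mm above it), z up
- mount_navy: dark navy blue resin specimen mount, upright disc 30 mm across and 16 mm high with a small polished metal face in its top; origin at the centre of its underside (the top is 16 mm above it), z up
- bottle_brown: brown (amber) dropper bottle with a black cap and black nozzle, 34 mm across, nozzle tip 89 mm above its underside, at the front of the desk (not the like bottle far back by the screen, which belongs to the room); origin at the centre of its underside, z up
- bottle_white: white dropper bottle with a red cap and red nozzle, 34 mm across, nozzle tip 89 mm above its underside; origin at the centre of its underside, z up
- bottle_small: small cream dropper bottle with a white cap and nozzle, 26 mm across, nozzle tip 69 mm above its underside; origin at the centre of its underside, z up
- loupe: black stand loupe (magnifier): a short waisted barrel with a lens sunk in its open top, 37 mm across, 39 mm high; origin at the centre of its underside, z up
- canister: dark grey closed canister with a plain flat lid, 41 mm across, 58 mm high; origin at the centre of its underside, z up

How it is judged:
By the outcome, as a careful person would: the job done as asked, in the order asked, and still so for the second after the job is handed in, with the robot touching nothing.
It also fails if it takes over 64 s, if anything falls off the work surface, if the arm or the gripper's body presses on something with over 40 N, if the wrist force passes 120 N, or if a joint passes its speed limit or range.

## Robot

A 6-joint arm with a two-finger parallel gripper is mounted at the origin on a cart in front of the work surface, level with it; the furniture and walls round the work are solid. World frame = base frame: x ahead of the robot, y to its left, z up, the work surface at z = 0. Lengths are in m, angles in rad, forces in N, time in s.
With the tool pointing down it reaches from about 0.275 to 0.875 m from the base axis. Payload 12.5 kg.
Tool frame: the origin (TCP) lies between the finger pads, 19 mm behind the fingertips; this is the grasp point; z points along the fingers, y is the line along which they close (so a half turn about z gives the same grasp; the last joint's range is limited). The gripper opens to 85 mm and grips with 20 to 120 N. Pads are 22 mm wide; open, the fingers measure 114 mm over their backs; the gripper's body (76 mm by 85 mm) begins 54 mm behind the grasp point. The pads swing forward as they close: fully open they stand 13 mm farther back than shut.
Start: joints at [-1.372, 0.351, 1.652, -0, 1.139, -0.085], TCP at [0.154, -0.528, 0.25] pointing down, gripper open.
Joint ranges: [-2.75, 2.75], [-0.79, 2.1], [0.01, 2.65], [-1.57, 4.71], [0.07, 3.14], [-2.87, 2.87]. Speed limits (rad/s): [2.22, 2.22, 2.79, 3.14, 3.14, 3.14].

## Interface

Orientations are given as a 3x3 rotation matrix whose columns are the frame's x, y, z axes.
In Python, from bench import manip gives the robot as it stands. Calls block until the motion is done:
- manip.move_ptp(position, orientation): joint-space move of the TCP to a pose.
- manip.move_l(position, attitude=None, max_speed=0.15): straight line of the TCP; attitude=None keeps the orientation; max_speed is the mean speed in m/s.
- manip.move_j(angles): joint-space move.
- manip.set_gripper(opening, effort=None): opening from 0.0 (shut) to 1.0 (fully open); effort is the grip in N (None keeps the last); returns when the fingers have stopped.
- manip.dwell(seconds).
- manip.inverse_kinematics(position, orientation): joint angles nearest the present ones, or None.
- manip.grab_frame(name): name is "scene" or "top" or "wrist"; returns (picture, depth): 384x512x3 uint8, red, green, blue; 384x512 float32, m along the optical axis (not along the pixel's ray), 0 where there is no reading.
- manip.get_calibration(name): a dict with "camera_matrix" (3x3 intrinsics, pixels), "R" (3x3) and "t" (3): a world point X has camera coordinates R X + t. Camera axes: x right, y down, z forward; pixel columns grow to the right and rows downward; lengths in m; the calibration is good to about 2 mm. A picture is of the moment at which its call begins: read the wrist's pose just before it. get_calibration takes no time and is no camera call; for the wrist camera it gives the pose at the moment of the call.
A pose or a line that the arm cannot do raises manip.Unreachable and nothing moves.
- manip.sign_off(): hands the job in; it is judged then, once.
Trained networks look in the newest picture that a camera, given by its name, has taken for a name from the list of things; names that differ only in an ending like _2 or _b are one class to them, and where a whole thing is asked for, a point or a joint stands for the part that bears it (a point fixed in the world has none). Each returns a list of dicts, best first, with "confidence" (0 to 1); they miss things now and then, are a little off and sometimes report something else, mostly with a low value. They report only what shows in the picture. A call takes as long as a camera call.
- manip.look_for(camera, name): "at" ([x, y, z] in m, in world coordinates, good to about 4 mm: the middle of the surface that is visible of it).
Readings, each from a call of its own:
- manip.current_time(): time.
- manip.current_qpos(): joint angles.
- manip.current_joint_vel(): joint speeds.
- manip.current_joint_torque(): joint torques, N m.
- manip.current_ee_pos(): TCP position.
- manip.current_tcp_rot(): TCP orientation.
- manip.current_force(): force on the tool from outside, world axes, zero at the start.
- manip.current_ft_torque(): the same for the moment, N m.
- manip.current_grip_width(): opening from 0.0 (shut) to 1.0 (fully open).
- manip.current_grip_force(): force on a finger pad.
Only numpy, scipy, OpenCV 4.12 (cv2) and the standard library are available. Lean on these libraries where they do the work, as an engineer would, in place of code of your own. Each camera call takes 0.05 s, during which the arm holds its last target. There are 200 camera calls.

## Working session

There is one attempt and no reset: what is moved stays moved. The work goes in short steps, each a Python script; the robot and the scene stay as the last script left them, time stands still between calls to the robot, and variables do not carry over. Pictures are saved under pics/ and viewed, at most 10 in all, crops included, and the job is handed in when it is done.

```bash
mkdir -p pics; python3 - <<'E'
from bench import manip
import cv2, numpy as np
for c in ["scene","top"]:
    p,d=manip.grab_frame(c); cv2.imwrite(f"pics/{c}1.png",p[:,:,::-1]); np.save(f"{c}_d.npy",d)
    k=manip.get_calibration(c); K,R,t=k["camera_matrix"],k["R"],k["t"]
    for n in "mount_red mount_green mount_cream mount_navy bottle_brown bottle_white bottle_small loupe canister".split():
        for r in manip.look_for(c,n)[:3]:
            q=np.array(K)@(np.array(R)@r["at"]+t); print(c,n,np.round(r["at"],3),round(r["confidence"],2),(q[:2]/q[2]).round())
print(manip.current_time(),manip.current_tcp_rot().round(2) ,manip.current_grip_width())
E
```

```text
scene mount_red [0.421 0.351 0.048] 0.62 [189. 240.]
scene mount_navy [0.444 0.12  0.015] 0.5 [262. 206.]
scene mount_navy [0.517 0.405 0.034] 0.47 [152. 230.]
scene bottle_brown [0.504 0.306 0.04 ] 0.69 [189. 215.]
scene bottle_white [0.444 0.242 0.036] 0.55 [223. 219.]
scene bottle_white [0.509 0.185 0.045] 0.52 [228. 194.]
scene bottle_small [0.519 0.404 0.033] 0.52 [152. 229.]
scene loupe [0.442 0.243 0.036] 0.54 [223. 220.]
scene canister [0.42  0.348 0.051] 0.69 [190. 239.]
top bottle_brown [0.508 0.296 0.05 ] 0.76 [186. 171.]
top bottle_white [0.514 0.179 0.049] 0.47 [236. 169.]
top bottle_small [0.518 0.4   0.039] 0.51 [143. 167.]
top loupe [0.448 0.239 0.035] 0.74 [210. 197.]
top canister [0.43  0.342 0.058] 0.71 [163. 204.]
1.0 [[ 0.96  0.28 -0.  ]
 [ 0.28 -0.96  0.  ]
 [ 0.   -0.   -1.  ]] 0.9987451013520682
```

View pics/scene1.png

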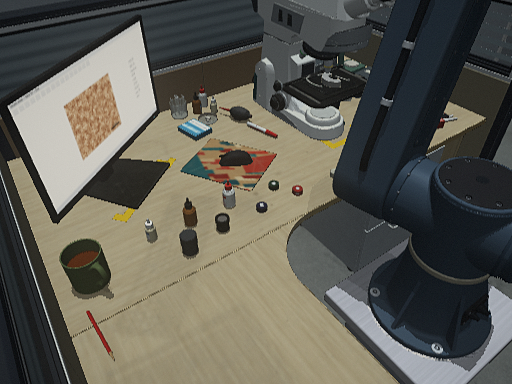

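View pics/top1.png

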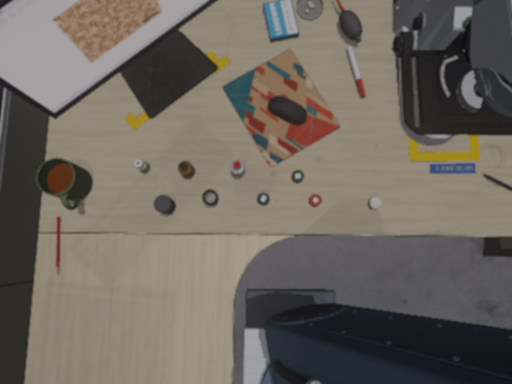

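The top view shows the red mount at about (315,200), green at (297,176), navy at (263,199) and cream at (375,203). The brown bottle is at (186,169), the white bottle at (237,168), the loupe at (210,198) and the canister at (165,204). The scene view agrees, and the microscope stands behind and to the right. Next I'll measure positions with depth.

```bash
cat > h.py <<'E'
import numpy as np
def cloud(d,k):
    K,R,t=(np.array(k[x]) for x in ("camera_matrix","R","t"))
    v,u=np.mgrid[:d.shape[0],:d.shape[1]]
    P=np.stack([(u-K[0,2])/K[0,0]*d,(v-K[1,2])/K[1,1]*d,d],-1)
    W=(P-t)@R; W[d<=0]=np.nan; return W
def measure(W,u,v,r,zmin,band=0.006):
    p=W[v-r:v+r+1,u-r:u+r+1].reshape(-1,3); p=p[p[:,2]>zmin]
    if len(p)==0: return None
    zt=p[:,2].max(); q=p[p[:,2]>zt-band]
    return ((q.min(0)+q.max(0))/2)[:2].round(4),q.mean(0)[:2].round(4),zt.round(4),np.ptp(p,0)[:2].round(3),len(q),len(p)
E
python3 - <<'E'
from bench import manip
from h import *
W=cloud(np.load("top_d.npy"),manip.get_calibration("top"))
print("desk",np.nanmedian(W[205:225,270:300,2]))
for n,u,v,r,z in [("red",315,200,9,.008),("green",297,176,9,.008),("navy",263,199,9,.008),("cream",375,203,9,.008),("brown",186,169,11,.01),("white",237,168,11,.01),("small",141,166,10,.01),("loupe",210,198,11,.01),("can",165,204,12,.01)]:
    print(n,measure(W,u,v,r,z))
E
```

```text
desk -0.00017958601354175889
red (array([ 0.4468, -0.006 ]), array([ 0.4471, -0.0059]), np.float64(0.0193), array([0.029, 0.028]), 122, 130)
green (array([0.5057, 0.0351]), array([0.5051, 0.0353]), np.float64(0.0189), array([0.029, 0.029]), 115, 129)
navy (array([0.4494, 0.1176]), array([0.4494, 0.1174]), np.float64(0.0195), array([0.028, 0.029]), 108, 121)
cream (array([ 0.4419, -0.149 ]), array([ 0.4417, -0.1486]), np.float64(0.0196), array([0.028, 0.031]), 111, 136)
brown (array([0.516 , 0.3009]), array([0.5158, 0.3008]), np.float64(0.0895), array([0.032, 0.034]), 6, 221)
white (array([0.5191, 0.1785]), array([0.5193, 0.1788]), np.float64(0.0901), array([0.034, 0.032]), 5, 201)
small (array([0.5243, 0.4074]), array([0.5243, 0.4071]), np.float64(0.0698), array([0.025, 0.025]), 7, 144)
loupe (array([0.4502, 0.242 ]), array([0.4487, 0.2422]), np.float64(0.0424), array([0.037, 0.037]), 89, 208)
can (array([0.4307, 0.3473]), array([0.4306, 0.3477]), np.float64(0.0618), array([0.04, 0.04]), 223, 321)
```

```bash
python3 - <<'E'
from bench import manip
from h import *
import cv2
manip.set_gripper(0.0)
manip.move_l([0.447,-0.006,0.25],max_speed=0.15)
print(manip.current_ee_pos(),manip.current_qpos().round(2),manip.current_grip_width(),manip.current_time())
for c in ["wrist","scene","top"]:
    k=manip.get_calibration(c); p,d=manip.grab_frame(c); cv2.imwrite(f"pics/{c}2.png",p[:,:,::-1])
    W=cloud(d,k); np.save(f"{c}2_W.npy",W)
    e=manip.current_ee_pos(); m=(np.linalg.norm(W[...,:2]-e[:2],axis=-1)<.05)&(W[...,2]>.1)&(W[...,2]<.3)
    if m.any():
        q=W[m]; o=np.argsort(q[:,2])[:6]; print(c,m.sum(),q[o].round(3))
    print(np.round(-np.array(k["R"]).T@k["t"],3))
cv2.imwrite("pics/pair.png",np.hstack([cv2.imread("pics/wrist2.png"),cv2.imread("pics/scene2.png")[:,230:]]))
E
```

```text
[ 0.44696252 -0.00613045  0.25001512] [-0.12  0.16  1.9  -0.    1.08  1.17] 0.0009105933251923915 5.9083
wrist 16109 [[ 0.458 -0.004  0.234]
 [ 0.457 -0.     0.234]
 [ 0.458 -0.005  0.234]
 [ 0.458 -0.006  0.235]
 [ 0.458 -0.003  0.235]
 [ 0.456  0.003  0.235]]
[0.522 0.016 0.374]
scene 316 [[ 0.453  0.001  0.232]
 [ 0.446  0.     0.232]
 [ 0.45   0.     0.233]
 [ 0.443 -0.     0.233]
 [ 0.44  -0.004  0.234]
 [ 0.441 -0.002  0.234]]
[-0.204  0.58   0.751]
[0.332 0.124 0.905]
```

View pics/pair.png

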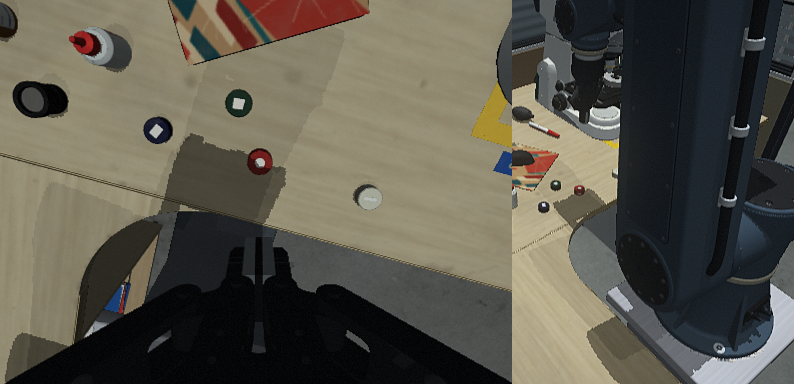

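The wrist view shows the red mount at (260,161), the loupe at (40,99) and the closed fingertips at the bottom near (259,240). Depth puts the tips 19 mm below the TCP, as specified. I'll cross-check the positions with the wrist depth and then hover over the red mount.

```bash
python3 - <<'E'
from bench import manip
from h import *
W=np.load("wrist2_W.npy")
r=measure(W,260,161,20,.008); l=measure(W,38,99,32,.01)
print(r,l)
xy=(r[0]+[0.4469,-0.0060])/2
assert np.linalg.norm(r[0]-[0.4469,-0.006])<.006
manip.move_l([*xy,0.25]); 
manip.move_l([*xy,0.016+0.020+0.019],max_speed=0.1)
manip.dwell(2.4); print(manip.current_ee_pos(),manip.current_force().round(1))
manip.move_l([*xy,0.25],max_speed=0.15)
# on to the bottle, raised; stop short to look
manip.move_l([0.45,0.24,0.25],max_speed=0.2)
k=manip.get_calibration("wrist"); p,d=manip.grab_frame("wrist"); np.save("w3.npy",cloud(d,k))
import cv2; cv2.imwrite("pics/w3.png",p[:,:,::-1])
print(manip.current_time(),[ (np.round(x["at"],3),x["confidence"]) for n in("bottle_brown","loupe") for x in manip.look_for("wrist",n)[:2]])
E
```

```text
(array([ 0.4489, -0.0076]), array([ 0.4491, -0.0075]), np.float64(0.0181), array([0.03, 0.03]), 505, 521) (array([0.4505, 0.2407]), array([0.4509, 0.2405]), np.float64(0.0411), array([0.037, 0.038]), 691, 1471)
[ 0.447902   -0.00679976  0.05500216] [-0.5  0.6 -0.6]
13.6917 [(array([0.434, 0.347, 0.06 ]), 0.7), (array([0.515, 0.298, 0.056]), 0.56), (array([0.454, 0.24 , 0.036]), 0.94)]
```

View pics/w3.png

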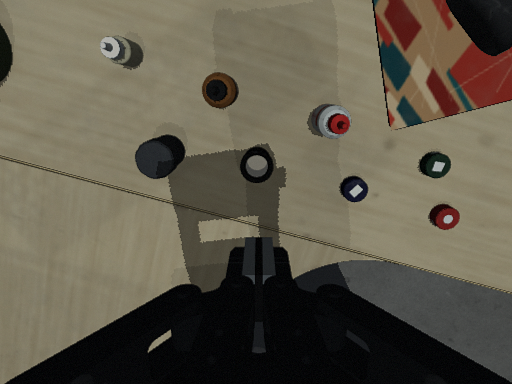

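The brown bottle's nozzle is at about (217,90) and the loupe at (257,163). The network's first bottle_brown hit is actually the canister at (160,157), so I'm discarding it.

```bash
python3 - <<'E'
from bench import manip
from h import *
W=np.load("w3.npy")
b=measure(W,219,90,21,.01); l=measure(W,257,163,20,.01); print(b,l)
B=(b[0]+[0.516,0.3009])/2; L=(l[0]+[0.4502,0.2420])/2
assert np.linalg.norm(b[0]-B)<.004 and np.linalg.norm(l[0]-L)<.004
for xy,h in((B,.089),(L,.039)):
    manip.move_l([*xy,0.25])
    manip.move_l([*xy,h+.020+.019],max_speed=0.08)
    manip.dwell(2.4); print(xy,manip.current_ee_pos(),manip.current_force().round(1),manip.current_time())
    manip.move_l([*xy,0.25],max_speed=0.12)
manip.move_l([*L,0.29]); manip.dwell(.3)
p,d=manip.grab_frame("top"); W=cloud(d,manip.get_calibration("top"))
for n,u,v,r,z in [("red",315,200,9,.008),("navy",263,199,9,.008),("brown",186,169,11,.01),("white",237,168,11,.01),("can",165,204,12,.01)]: print(n,measure(W,u,v,r,z))
print(manip.current_ee_pos(),manip.current_time())
E
```

```text
(array([0.5175, 0.3   ]), array([0.5176, 0.2998]), np.float64(0.0895), array([0.034, 0.034]), 35, 1006) (array([0.4507, 0.2415]), array([0.451 , 0.2413]), np.float64(0.0406), array([0.037, 0.036]), 603, 901)
[0.51675 0.30045] [0.51673141 0.30045746 0.1279802 ] [-0.2  0.8 -0.2] 18.6167
[0.45045 0.24175] [0.45046898 0.2417347  0.07800602] [-0.8  0.5  0.3] 25.225
red (array([ 0.4469, -0.0059]), array([ 0.4476, -0.0062]), np.float64(0.0198), array([0.029, 0.028]), 103, 130)
navy (array([0.4493, 0.1176]), array([0.4493, 0.1177]), np.float64(0.0197), array([0.027, 0.029]), 109, 121)
brown (array([0.3898, 0.1829]), array([0.3887, 0.182 ]), np.float64(0.6148), array([0.061, 0.048]), 218, 527)
white (array([0.3878, 0.1496]), array([0.3873, 0.1499]), np.float64(0.6177), array([0.15 , 0.046]), 21, 225)
can (array([0.3596, 0.1924]), array([0.3589, 0.1922]), np.float64(0.6392), array([0.021, 0.023]), 299, 624)
[0.45032571 0.24168308 0.28948298] 27.575
```

```bash
python3 -c "
from bench import manip
print(manip.sign_off())"
```

```text
the job is handed in; nothing more can be done
None
```

The job is handed in: with the gripper shut, I held the fingertips 2 cm above the red mount, then the brown bottle's tip, then the loupe, about 2.4 s each. Wrist force stayed under about 1 N at each hold, the tips finished about 27 cm up, and it took about 28 s. My last picture confirmed the red and navy mounts hadn't moved; the arm hid the brown and white bottles and the canister, and I didn't re-measure the rest.

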